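# Check the cell warmer's lids and click the loose one home

### The arm

A 7-joint arm with a two-finger parallel gripper is mounted at the origin on a cart in front of the work surface, level with it; the furniture and walls round the work are solid. World frame = base frame: x ahead of the robot, y to its left, z up, the work surface at z = 0. Lengths are in mm, angles in rad, forces in N, time in s.
With the tool pointing down it reaches from about 375 to 925 mm from the base axis. Payload 3.1 kg.
Tool frame: the origin (TCP) lies midway between the tips of the shut fingers; the grasp point (between the pads) lies 19 mm behind it (env.pinch_z is the distance from the TCP to the grasp point, in mm); z points along the fingers, y is the direction in which the jaws open and shut (so a half turn about z gives the same grasp; the last joint's range is limited). The gripper opens to 85 mm and grips with 20 to 120 N. Pads are 22 mm wide; open, the fingers measure 114 mm over their backs; the gripper's body (76 mm by 85 mm) begins 54 mm behind the grasp point. The pads swing forward as they close: fully open they stand 13 mm farther back than shut.
Start: joints at [1.183, 0.383, 0.044, 1.598, -0.018, 1.161, -0.05], TCP at [185.764, -622.892, 231.269] pointing down, gripper open.
Joint ranges: [-2.61, 2.61], [-0.41, 2.15], [-1.48, 1.57], [0, 2.5], [-1.57, 4.71], [0.05, 1.97], [-2.85, 2.85]. Speed limits (rad/s): [2.79, 2.79, 3.14, 3.14, 3.14, 3.14, 3.14].

### API

Orientations are given as a unit quaternion [w, x, y, z].
In Python, from workcell import env, cams gives the robot as it stands. The module is installed in compiled form; this text tells all that it offers.
- The arm moves only by the tool drive_tool, never from a script. Its argument "motion" is a list of rows, each a list of 7 numbers: the turn, a rotation vector about the tool's x, y, z in degrees, then the shift along the tool's x, y, z in mm, then the finger opening in mm, from 0 to 85.4. A call has 1 to 8 rows; each row shifts and turns the pose as measured when the row begins, along the tool's axes as they then stand; what a row does not reach is not made up. A row lasts 1/10 s, in which the tool goes at most 50 mm and 8.59 degrees, less where a joint would pass 70% of its speed; a pose out of reach is approached as far as the arm can. A call with a gripper value outside its range is refused whole. The fingers move at their own pace and stop on an object; "grip_force" is the grip in N (left out, the last holds). Time passes only in rows, so rows that do not move let the fingers close. It gives the time, the measured TCP pose, the force and the opening at its end, in the units of the state.
- env.state(): the state, without advancing time (a new reading comes with each control period).
- cams.capture(name): name is "side" or "top" or "wrist"; returns the picture (480x640x3 uint8, red, green, blue); there is no depth.
- cams.camera_info(name): a dict with "vfov" (degrees; the focal length in pixels is half the picture's height over the tangent of half this angle, whatever the lens; pixels are square), "cx", "cy" (the principal point, pixels), "T" (4x4, takes a point from camera to world coordinates). Camera axes: x right, y up, looking along -z (the intrinsics and any distortion apply to the point x, -y, -z); pixel columns grow to the right and rows downward; lengths in mm; the calibration is good to about 2 mm. A picture is of the moment at which its call begins: read the wrist's pose just before it. camera_info takes no time and is no camera call; for the wrist camera it gives the pose at the moment of the call.
- env.sign_off(): hands the job in, once; it reports no verdict.
The state is a dict: "time_s": time; "joints": joint angles; "joint_vel": joint speeds; "joint_torque": joint torques, N m; "position": TCP position; "ee_rot": TCP orientation; "contact_force": force on the tool from outside, world axes, zero at the start; "wrist_torque": the same for the moment, N m; "opening": finger opening in mm.
Only numpy, scipy, OpenCV 4.12 (cv2) and the standard library are available. Lean on these libraries where they do the work, as an engineer would, in place of code of your own. Each camera call takes 0.05 s, during which the arm holds its last target. There are 200 camera calls.

### The job

Check the three black lids of the cell warmer before it is switched on: going along the row from left to right, as seen from the robot, press on each lid in turn with the fingertips. One of them is not clicked into its catches and rocks; press it down until it sits level and fully home like the other two. Only press: do not lift any lid out, and leave the glassware and tools beside the warmer where they are.

Things in the scene. Friction and masses are not known exactly. Their poses are not given: they have to be found in the camera images.
- warmer: fixed bench-top cell warmer, 140 (x) x 250 (y) x 72 mm; origin: centre of its underside, on the worktop. x points from its sloped control panel (robot's side) to its back, y to the left along the row of lids, z up. Three square wells in a row at x = +25, y = +76, 0, -76 mm. Each lid lies in a 67 mm square recess; the metal frame round it stands 4 mm above the recess floor, the lid's seat
- seat_left (a point): fixed point: centre of the left (+y) well at the height of the lid's seat, 68 mm above the worktop; axes as the warmer's. A sprung ball catch sits in the well's left and one in its right wall, 26 mm to either side (+y, -y) of this point
- seat_middle (a point): fixed point: centre of the middle well at the height of the lid's seat, 68 mm above the worktop; axes as the warmer's. A sprung ball catch sits in the well's left and one in its right wall, 26 mm to either side (+y, -y) of this point
- seat_right (a point): fixed point: centre of the right (-y) well at the height of the lid's seat, 68 mm above the worktop; axes as the warmer's. A sprung ball catch sits in the well's left and one in its right wall, 26 mm to either side (+y, -y) of this point
- lid_a: black square lid, plate 64x64x6 mm, loose (120 g), round thumb pad in the middle of its top, plug underneath with a snap bead along its +y and -y sides. Origin: centre of the plate's underside (top is 6 mm above); axes as the warmer's. Clicked home its origin is at the seat point, its top 2 mm above the frame, and it does not move when pressed. It may lie in any well and may be the rocking one
- lid_b: lid identical to lid_a, with the same origin and axes; any well. Whichever lid is not clicked in rides on its two catches 3 to 4 mm above its seat, nearly level, and rocks about the line between them: a newton or two near its front (-x) or rear edge tips it by about 0.1 rad, until that edge meets the seat
- lid_c: lid identical to lid_a, with the same origin and axes; any well. The rocking lid clicks home when pressed down in the middle of its plate, or over its left and its right catch one after the other (pressed on one side only, the other side stays up), with 6 to 16 N
- cell_a: square glass sample cell, open on top, 28x28x66 mm, stands right of the warmer, origin at the centre of its underside; a bystander
- cell_b: square glass sample cell, open on top, 28x28x66 mm, stands right of the warmer, origin at the centre of its underside; a bystander
- reagent: small brown dropper bottle, 28 mm across, 69 mm tall, stands left of the warmer, origin at the centre of its underside; a bystander
- dropper: small white dropper bottle, 28 mm across, 74 mm tall, stands left of the warmer, origin at the centre of its underside; a bystander
- forceps: steel forceps, 119x12x9 mm, lie left of the warmer, origin at the centre of its underside; a bystander
Mind the look-alikes: they are no part of the job. What is shaped like the lid_c but turquoise is not meant. What is shaped like the lid_b but turquoise is not meant.

How it is judged:
By the outcome, as a careful person would: the job done as asked, in the order asked, and still so for the second after the job is handed in, with the robot touching nothing.
It also fails if it takes over 58 s, if anything falls off the work surface, if the arm or the gripper's body presses on something with over 40 N, if the wrist force passes 120 N, or if a joint passes its speed limit or range.

## Working session

There is one attempt and no reset: what is moved stays moved. The work goes in short steps, Python scripts to look and compute and a tool call to move; the robot and the scene stay as the last step left them, time stands still between calls to the robot, and variables do not carry over. Pictures are saved under pics/ and viewed, about 8 in all and at most 12, crops included, and the job is handed in when it is done.

Besides the shell and the picture viewer there is one more tool, called after ">>>" as name(argument=value, ...), one argument or row to a line, values as JSON. drive_tool: Moves the arm, as the interface text tells. Its arguments: {"type":"object","properties":{"motion":{"type":"array"},"grip_force":{"type":"number"}},"required":["motion"]}

```bash
mkdir -p pics
python3 - <<'E'
from workcell import env, cams
import cv2
s=env.state(); print({k:s[k] for k in("time_s","position","ee_rot","contact_force","opening")})
for n in("top","side"):
    im=cams.capture(n); cv2.imwrite(f"pics/{n}0.png",im[:,:,::-1]); print(n,cams.camera_info(n))
E
```

```text
{'time_s': 0.0, 'position': array([ 185.45769684, -621.97687505,  229.85567655]), 'ee_rot': array([-1.31467178e-03,  9.89518564e-01,  1.44399509e-01, -2.55977500e-04]), 'contact_force': array([-0.50566776, -0.3553443 , -0.66375239]), 'opening': 85.34345278147971}
top {'vfov': 47.15133929556492, 'cx': 319.0856272355613, 'cy': 235.70991359249138, 'T': array([[ 1.30278378e-02,  9.95251044e-01, -9.64657140e-02,
         3.68844715e+02],
       [-9.99910827e-01,  1.26838497e-02, -4.17828679e-03,
        -1.42336260e+02],
       [-2.93488767e-03,  9.65115459e-02,  9.95327538e-01,
         1.01991279e+03],
       [ 0.00000000e+00,  0.00000000e+00,  0.00000000e+00,
         1.00000000e+00]])}
side {'vfov': 55.639196220984374, 'cx': 325.487249973251, 'cy': 242.85449850840195, 'T': array([[-9.26056680e-01,  1.66630843e-01, -3.38604765e-01,
         1.81165828e+02],
       [-3.77382230e-01, -4.05811135e-01,  8.32406136e-01,
         5.70542846e+02],
       [ 1.29495203e-03,  8.98638684e-01,  4.38687631e-01,
         4.27920767e+02],
       [ 0.00000000e+00,  0.00000000e+00,  0.00000000e+00,
         1.00000000e+00]])}
```

View pics/top0.png

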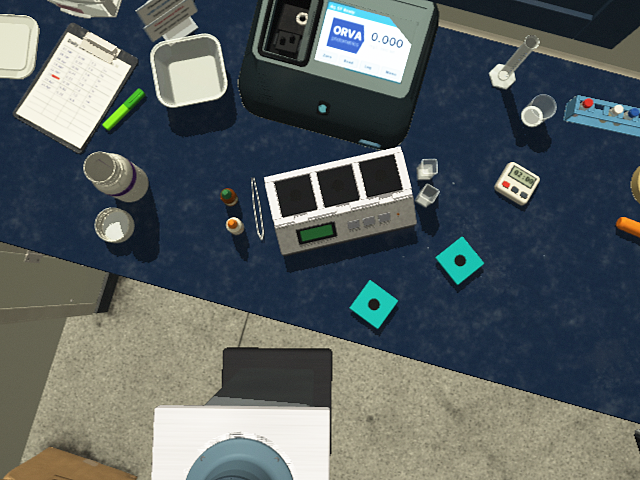

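View pics/side0.png

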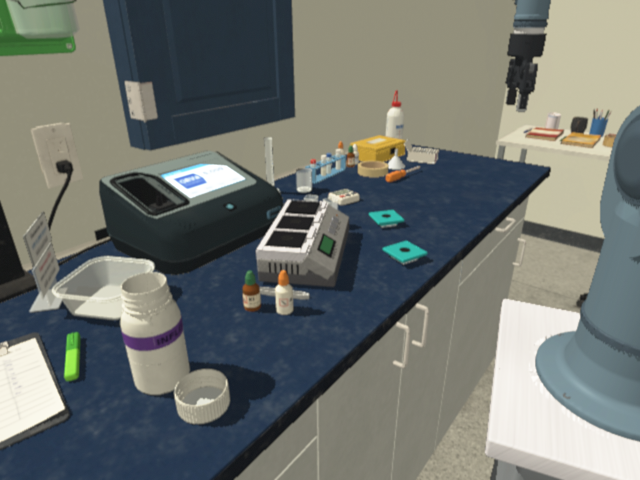

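```bash
cat > h.py <<'E'
import numpy as np, cv2
from workcell import env, cams
def ray(info,uv,z):
    f=240/np.tan(np.radians(info["vfov"]/2)); T=info["T"]
    d=T[:3,:3]@np.array([(uv[0]-info["cx"])/f,-(uv[1]-info["cy"])/f,-1]); o=T[:3,3]
    return o+d*(z-o[2])/d[2]
def proj(info,p):
    f=240/np.tan(np.radians(info["vfov"]/2)); T=info["T"]
    c=T[:3,:3].T@(np.asarray(p,float)-T[:3,3]); return info["cx"]-f*c[0]/c[2], info["cy"]+f*c[1]/c[2]
E
python3 - <<'E'
from h import *
im=cv2.imread("pics/top0.png"); info=cams.camera_info("top")
m=(im.max(2)<60).astype(np.uint8); m[:140]=0;m[225:]=0;m[:,:268]=0;m[:,408:]=0
n,l,st,c=cv2.connectedComponentsWithStats(m)
P=[]
for i in range(1,n):
    if st[i,4]>400:
        cn=cv2.findContours((l==i).astype(np.uint8),0,2)[0][0]; r=cv2.minAreaRect(cn); p=ray(info,r[0],74)
        P.append(p); print(st[i],r,p.round(1))
P=sorted(P,key=lambda p:-p[1]); d=P[0]-P[-1]; print("span",np.linalg.norm(d),"yaw",np.degrees(np.arctan2(-d[0],d[1])))
# side check
s=cams.camera_info("side")
si=cv2.imread("pics/side0.png")
for p in P: u=proj(s,p); cv2.circle(si,(round(u[0]),round(u[1])),1,(0,0,255),-1)
a=cv2.resize(im[140:260,255:445],None,fx=4,fy=4,interpolation=2); b=cv2.resize(si[190:290,250:360],None,fx=4,fy=4,interpolation=2)
b=cv2.resize(b,(293,266)) if 0 else b
o=np.zeros((480+0,760,3),np.uint8);o[:]=a
cv2.imwrite("pics/a.png",o);cv2.imwrite("pics/b.png",cv2.convertScaleAbs(b,alpha=1.5,beta=20))
E
```

```text
[ 359  155   43   42 1288] ((380.10107421875, 175.43820190429688), (35.82761764526367, 36.427242279052734), 77.00537872314453) [ 567.6 -243.5   74. ]
[ 317  165   43   42 1279] ((337.8904724121094, 185.52523803710938), (36.05247497558594, 36.427242279052734), 77.00537872314453) [ 548.8 -170.    74. ]
[ 274  174   43   43 1281] ((295.2303161621094, 195.3314666748047), (36.12742614746094, 35.82761764526367), 77.00537872314453) [530.6 -95.9  74. ]
span 152.152183615328 yaw 14.073221191206027
```

View pics/b.png

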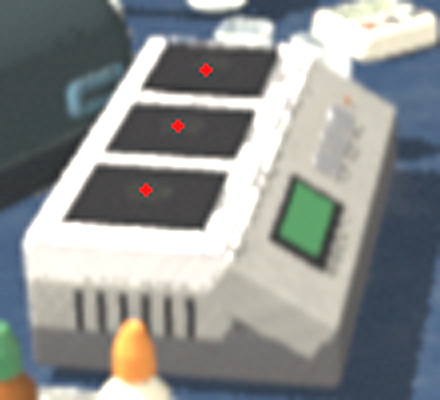

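Black squares at (295,195), (338,186) and (380,175) are the three lids in the warmer. The turquoise ones at (374,304) and (460,261) are decoys. The lids' spacing measures 152.2 mm against 152 nominal, and their projections into the side view land on the lid centres. The yaw is 14.1°, so I'm moving over the left lid with the fingers shut.

>>> drive_tool(
  motion=[
    [0, 0, 2.5, 37, -31, 0, 0],
    [0, 0, 0, 36, -32, 0, 0],
    [0, 0, 0, 36, -32, 0, 0],
    [0, 0, 0, 36, -32, 0, 0],
    [0, 0, 0, 36, -32, 0, 0],
    [0, 0, 0, 36, -32, 0, 0],
    [0, 0, 0, 36, -32, 0, 0],
    [0, 0, 0, 36, -32, 0, 0],
  ],
  grip_force=40,
)

```text
time_s: 0.9
position: [400.8, -300.2, 223.9]
ee_rot: [-0.002, 0.994, 0.111, -0.005]
contact_force: [0.8, -0.7, 0.4]
opening: 0.2
```

>>> drive_tool(
  motion=[
    [0, 0, -1.3, 34, -34, 10, 0],
    [0, 0, 0, 34, -34, 10, 0],
    [0, 0, 0, 34, -34, 10, 0],
    [0, 0, 0, 34, -34, 10, 0],
    [0, 0, 0, 33, -33, 10, 0],
    [0, 0, 0, 0, 0, 0, 0],
    [0, 0, 0, 0, 0, 0, 0],
  ],
)

```text
time_s: 1.6
position: [527.3, -80.1, 171.2]
ee_rot: [-0.003, 0.991, 0.131, -0.004]
contact_force: [0.1, -1.0, -0.1]
opening: -0.5
```

```bash
cat >> h.py <<'E'
from scipy.spatial.transform import Rotation as Ro
def togo(x,y,z,yaw=14.07):
    s=env.state(); q=s["ee_rot"]; R=Ro.from_quat([q[1],q[2],q[3],q[0]])
    y_=np.radians(yaw); W=Ro.from_matrix(np.array([[np.cos(y_),np.sin(y_),0],[np.sin(y_),-np.cos(y_),0],[0,0,-1]]))
    print(s["time_s"],s["position"].round(1),s["contact_force"].round(1),"turn",(R.inv()*W).as_rotvec(degrees=True).round(2),"shift",R.inv().apply(np.array([x,y,z])-s["position"]).round(1))
E
python3 - <<'E'
from h import *
togo(530.6,-95.9,100)
im=cams.capture("wrist")[:,:,::-1]; cv2.imwrite("pics/w1.png",im)
E
```

```text
1.6 [527.3 -80.1 171.2] [ 0.1 -1.  -0.1] turn [-0.44  0.4   0.93] shift [-0.4 16.7 71.1]
```

View pics/w1.png

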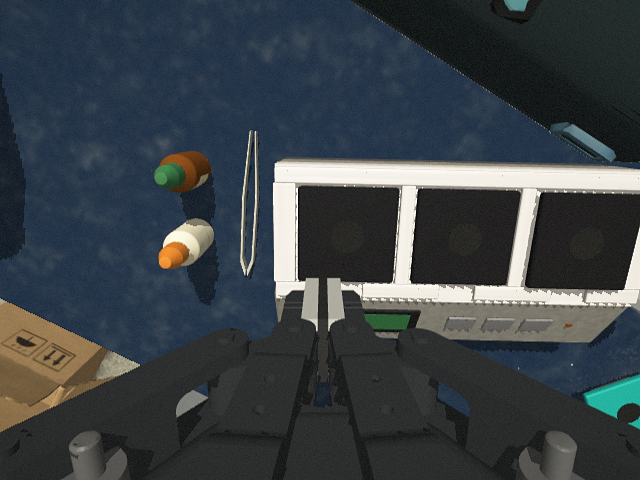

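The wrist view shows the three black lids at about (348,236), (466,239) and (587,243), all similar in height at this range, with the bottles and forceps clear to the left. I'll cross-check their positions by casting rays from here.

Run:
```python
from h import *
im=cv2.imread("pics/w1.png"); info=cams.camera_info("wrist")
m=(im.max(2)<70).astype(np.uint8); m[:183]=0;m[286:]=0;m[:,:292]=0; m=cv2.morphologyEx(m,cv2.MORPH_OPEN,np.ones((5,5)))
n,l,st,c=cv2.connectedComponentsWithStats(m)
for i in range(1,n):
    if st[i,4]>3000:
        cn=cv2.findContours((l==i).astype(np.uint8),0,2)[0][0]; r=cv2.minAreaRect(cn)
        print(st[i],np.round(r[0],1),np.round(r[1],1),r[2],ray(info,r[0],74).round(1))
togo(530.6,-95.9,86)
```

```text
[ 298  186  101  100 9211] [348.  235.5] [ 99. 100.] 90.0 [531.  -94.1  74. ]
[ 411  189  109   96 9413] [464.9 236.6] [106.6  94.6] 1.2188751697540283 [ 550.1 -167.1   74. ]
[ 525  193  115   93 9455] [582. 239.] [ 92. 114.] 90.0 [ 568.3 -240.2   74. ]
1.65 [527.4 -79.1 171.2] [ 0.7  1.3 -0.8] turn [-0.51  0.36  0.94] shift [-0.7 17.8 85.1]
```

>>> drive_tool(
  motion=[
    [-0.5, 0.4, 0.9, 0, 8, 20, 0],
    [0, 0, 0, 0, 8, 20, 0],
    [0, 0, 0, 0, 0, 20, 0],
    [0, 0, 0, 0, 0, 15, 0],
    [0, 0, 0, 0, 0, 0, 0],
    [0, 0, 0, 0, 0, 0, 0],
  ],
)

```text
time_s: 2.25
position: [529.0, -106.3, 95.6]
ee_rot: [0.003, 0.993, 0.115, 0.001]
contact_force: [0.7, 0.2, 0.8]
opening: -0.0
```

Run:
```python
from h import *
togo(530.8,-95,80)
```

```text
2.25 [ 529.  -106.3   95.6] [0.7 0.2 0.8] turn [ 0.34 -0.04 -0.92] shift [  4.4 -10.7  15.5]
```

>>> drive_tool(
  motion=[
    [0.3, 0, -0.9, 4, -10, 0, 0],
    [0, 0, 0, 0, 0, 0, 0],
    [0, 0, 0, 0, 0, 0, 0],
  ],
)

```text
time_s: 2.55
position: [532.0, -96.6, 98.2]
ee_rot: [0.001, 0.993, 0.122, 0.002]
contact_force: [-0.2, 0.1, 0.3]
opening: -0.4
```

Run:
```python
from h import *
togo(530.8,-95,80)
```

```text
2.55 [532.  -96.6  98.2] [-0.2  0.1  0.3] turn [ 0.15 -0.24 -0.09] shift [-0.8 -1.8 18.2]
```

>>> drive_tool(
  motion=[
    [0, 0, 0, -1, -1, 8, 0],
    [0, 0, 0, 0, 0, 4, 0],
    [0, 0, 0, 0, 0, 1, 0],
    [0, 0, 0, 0, 0, 0, 0],
  ],
)

```text
time_s: 2.95
position: [531.7, -95.2, 85.2]
ee_rot: [0.001, 0.992, 0.122, 0.003]
contact_force: [-0.3, 0.2, 0.6]
opening: -0.3
```

>>> drive_tool(
  motion=[
    [0, 0, 0, 0, 0, 3, 0],
    [0, 0, 0, 0, 0, 2, 0],
    [0, 0, 0, 0, 0, 1, 0],
  ],
)

```text
time_s: 3.25
position: [531.7, -95.3, 78.6]
ee_rot: [0.001, 0.992, 0.122, 0.003]
contact_force: [-0.5, 0.1, 0.6]
opening: 0.0
```

>>> drive_tool(
  motion=[
    [0, 0, 0, 0, 0, 1, 0],
    [0, 0, 0, 0, 0, 1, 0],
  ],
)

```text
time_s: 3.45
position: [531.7, -95.3, 76.4]
ee_rot: [0.001, 0.992, 0.122, 0.003]
contact_force: [-0.6, -1.0, -0.8]
opening: 0.1
```

>>> drive_tool(
  motion=[
    [0, 0, 0, 0, 0, 1, 0],
  ],
)

```text
time_s: 3.55
position: [531.8, -95.3, 75.3]
ee_rot: [0.001, 0.992, 0.122, 0.003]
contact_force: [0.1, -0.7, -0.9]
opening: 0.4
```

>>> drive_tool(
  motion=[
    [0, 0, 0, 0, 0, 1, 0],
  ],
)

```text
time_s: 3.65
position: [531.8, -95.4, 74.3]
ee_rot: [0.001, 0.992, 0.122, 0.003]
contact_force: [0.7, -0.2, -0.7]
opening: -0.2
```

>>> drive_tool(
  motion=[
    [0, 0, 0, 0, 0, 1, 0],
  ],
)

```text
time_s: 3.75
position: [531.9, -95.4, 74.1]
ee_rot: [0.001, 0.993, 0.122, 0.003]
contact_force: [-4.4, 0.1, 11.8]
opening: -0.1
```

>>> drive_tool(
  motion=[
    [0, 0, 0, 0, 0, 1, 0],
  ],
)

```text
time_s: 3.85
position: [531.9, -95.4, 74.1]
ee_rot: [0.002, 0.993, 0.122, 0.003]
contact_force: [-2.0, -0.2, 7.2]
opening: 0.0
```

>>> drive_tool(
  motion=[
    [0, 0, 0, 0, 0, 1, 0],
  ],
)

```text
time_s: 3.95
position: [531.9, -95.4, 74.2]
ee_rot: [0.002, 0.993, 0.122, 0.002]
contact_force: [-2.1, 0.3, 6.3]
opening: -0.1
```

The left lid is firm at z = 74.1 under 7–12 N, so it is home. Next is the middle lid.

>>> drive_tool(
  motion=[
    [0, 0, 0, 0, 0, -10, 0],
    [0, 0, 0, 0, 0, -10, 0],
    [0, 0, 0, 0, 25, 0, 0],
    [0, 0, 0, 0, 25, 0, 0],
    [0, 0, 0, 0, 15, 0, 0],
    [0, 0, 0, 0, 3, 0, 0],
    [0, 0, 0, 0, 0, 0, 0],
    [0, 0, 0, 0, 0, 0, 0],
  ],
)

```text
time_s: 4.75
position: [550.9, -161.0, 99.7]
ee_rot: [0.002, 0.992, 0.124, 0.005]
contact_force: [-0.2, 0.4, 0.3]
opening: 0.3
```

Run:
```python
from h import *
togo(549.4,-168.8,80)
```

```text
4.75 [ 550.9 -161.    99.7] [-0.2  0.4  0.3] turn [ 0.27 -0.52  0.15] shift [-3.5  7.1 19.7]
```

>>> drive_tool(
  motion=[
    [0.3, -0.5, 0, -3, 7, 0, 0],
    [0, 0, 0, 0, 0, 8, 0],
    [0, 0, 0, 0, 0, 4, 0],
    [0, 0, 0, 0, 0, 2, 0],
    [0, 0, 0, 0, 0, 0, 0],
  ],
)

```text
time_s: 5.25
position: [548.5, -165.0, 83.5]
ee_rot: [-0.002, 0.992, 0.126, -0.001]
contact_force: [0.8, 0.2, 0.4]
opening: 0.1
```

Run:
```python
from h import *
togo(549.4,-168.8,80)
```

```text
5.25 [ 548.5 -165.    83.5] [0.8 0.2 0.4] turn [-0.23  0.14  0.45] shift [-0.1  4.   3.5]
```

>>> drive_tool(
  motion=[
    [0, 0, 0, 0, 4, 2, 0],
    [0, 0, 0, 0, 0, 1, 0],
    [0, 0, 0, 0, 0, 0, 0],
  ],
)

```text
time_s: 5.55
position: [549.5, -168.7, 80.0]
ee_rot: [-0.002, 0.992, 0.127, -0.002]
contact_force: [0.3, -0.5, -0.2]
opening: -0.1
```

>>> drive_tool(
  motion=[
    [0, 0, 0, 0, 0, 1, 0],
  ],
)

```text
time_s: 5.65
position: [549.7, -168.8, 79.1]
ee_rot: [-0.002, 0.992, 0.127, -0.001]
contact_force: [0.1, 0.8, -0.3]
opening: -0.2
```

>>> drive_tool(
  motion=[
    [0, 0, 0, 0, 0, 1, 0],
  ],
)

```text
time_s: 5.75
position: [549.8, -168.9, 78.2]
ee_rot: [-0.002, 0.992, 0.127, -0.001]
contact_force: [0.0, 0.6, 0.4]
opening: -0.1
```

>>> drive_tool(
  motion=[
    [0, 0, 0, 0, 0, 1, 0],
  ],
)

```text
time_s: 5.85
position: [549.9, -168.9, 77.3]
ee_rot: [-0.002, 0.992, 0.127, -0.001]
contact_force: [0.2, -0.1, 0.0]
opening: 0.2
```

>>> drive_tool(
  motion=[
    [0, 0, 0, 0, 0, 1, 0],
  ],
)

```text
time_s: 5.95
position: [550.0, -168.9, 76.3]
ee_rot: [-0.002, 0.992, 0.127, -0.001]
contact_force: [0.3, -0.4, -0.6]
opening: -0.1
```

>>> drive_tool(
  motion=[
    [0, 0, 0, 0, 0, 1, 0],
  ],
)

```text
time_s: 6.05
position: [550.0, -168.8, 75.2]
ee_rot: [-0.002, 0.992, 0.127, -0.001]
contact_force: [0.1, -0.1, 0.2]
opening: -0.2
```

>>> drive_tool(
  motion=[
    [0, 0, 0, 0, 0, 1, 0],
  ],
)

```text
time_s: 6.15
position: [550.0, -168.8, 74.1]
ee_rot: [-0.002, 0.992, 0.127, -0.001]
contact_force: [-1.8, 0.6, 8.6]
opening: -0.2
```

>>> drive_tool(
  motion=[
    [0, 0, 0, 0, 0, 1, 0],
  ],
)

```text
time_s: 6.25
position: [550.0, -168.8, 74.2]
ee_rot: [-0.002, 0.992, 0.127, -0.001]
contact_force: [-3.8, 0.7, 10.3]
opening: -0.3
```

>>> drive_tool(
  motion=[
    [0, 0, 0, 0, 0, 1, 0],
  ],
)

```text
time_s: 6.35
position: [550.0, -168.8, 74.2]
ee_rot: [-0.002, 0.992, 0.127, -0.002]
contact_force: [-1.7, 0.2, 6.4]
opening: -0.2
```

The middle lid is also firm at z = 74.2, so it is home too. Next is the right lid.

>>> drive_tool(
  motion=[
    [0, 0, 0, 0, 0, -10, 0],
    [0, 0, 0, 0, 0, -10, 0],
    [0, 0, 0, 0, 25, 0, 0],
    [0, 0, 0, 0, 25, 0, 0],
    [0, 0, 0, 0, 15, 0, 0],
    [0, 0, 0, 0, 5, 0, 0],
    [0, 0, 0, 0, 0, 0, 0],
    [0, 0, 0, 0, 0, 0, 0],
  ],
)

```text
time_s: 7.15
position: [570.2, -236.5, 98.8]
ee_rot: [-0.002, 0.992, 0.128, 0.0]
contact_force: [0.1, 0.6, -0.0]
opening: 0.1
```

Run:
```python
from h import *
togo(568,-242.3,82)
```

```text
7.15 [ 570.2 -236.5   98.8] [ 0.1  0.6 -0. ] turn [-0.17 -0.07  0.67] shift [-3.6  5.1 16.8]
```

>>> drive_tool(
  motion=[
    [0, 0, 0.6, -3.5, 5, 0, 0],
    [0, 0, 0, 0, 0, 8, 0],
    [0, 0, 0, 0, 0, 3, 0],
    [0, 0, 0, 0, 0, 0, 0],
    [0, 0, 0, 0, 0, 0, 0],
  ],
)

```text
time_s: 7.65
position: [566.9, -238.1, 85.8]
ee_rot: [-0.003, 0.992, 0.125, -0.001]
contact_force: [-0.1, 0.1, -0.1]
opening: -0.0
```

Run:
```python
from h import *
togo(568,-242.3,81)
```

```text
7.65 [ 566.9 -238.1   85.8] [-0.1  0.1 -0.1] turn [-0.37  0.04  0.3 ] shift [0.1 4.3 4.8]
```

>>> drive_tool(
  motion=[
    [0, 0, 0, 0, 4, 2, 0],
    [0, 0, 0, 0, 0, 2, 0],
    [0, 0, 0, 0, 0, 0, 0],
  ],
)

```text
time_s: 7.95
position: [568.1, -241.9, 81.5]
ee_rot: [-0.003, 0.992, 0.125, -0.001]
contact_force: [1.2, 0.4, -0.7]
opening: 0.2
```

>>> drive_tool(
  motion=[
    [0, 0, 0, 0, 0, 1, 0],
    [0, 0, 0, 0, 0, 1, 0],
  ],
)

```text
time_s: 8.15
position: [568.4, -242.2, 79.6]
ee_rot: [-0.003, 0.992, 0.125, -0.0]
contact_force: [0.6, -0.7, 0.2]
opening: 0.1
```

>>> drive_tool(
  motion=[
    [0, 0, 0, 0, 0, 1, 0],
  ],
)

```text
time_s: 8.25
position: [568.4, -242.2, 78.5]
ee_rot: [-0.003, 0.992, 0.125, -0.0]
contact_force: [-0.6, 0.3, -0.7]
opening: 0.2
```

>>> drive_tool(
  motion=[
    [0, 0, 0, 0, 0, 1, 0],
  ],
)

```text
time_s: 8.35
position: [568.5, -242.2, 77.7]
ee_rot: [-0.003, 0.992, 0.125, -0.0]
contact_force: [-1.0, -0.7, 3.7]
opening: -0.2
```

Contact came 3.5 mm high here, so the right lid is the loose one. I'm pressing it in the middle.

>>> drive_tool(
  motion=[
    [0, 0, 0, 0, 0, 1.5, 0],
  ],
)

```text
time_s: 8.45
position: [568.9, -242.2, 77.1]
ee_rot: [-0.003, 0.992, 0.125, -0.0]
contact_force: [-0.9, 0.3, 7.7]
opening: -0.1
```

>>> drive_tool(
  motion=[
    [0, 0, 0, 0, 0, 1.5, 0],
  ],
)

```text
time_s: 8.55
position: [569.3, -242.2, 76.7]
ee_rot: [-0.003, 0.992, 0.125, 0.0]
contact_force: [-2.0, 1.5, 3.9]
opening: -0.1
```

>>> drive_tool(
  motion=[
    [0, 0, 0, 0, 0, 1.5, 0],
  ],
)

```text
time_s: 8.65
position: [569.1, -242.1, 76.1]
ee_rot: [-0.003, 0.992, 0.125, -0.0]
contact_force: [-3.5, 0.8, 7.7]
opening: -0.2
```

>>> drive_tool(
  motion=[
    [0, 0, 0, 0, 0, 1.5, 0],
  ],
)

```text
time_s: 8.75
position: [569.1, -242.1, 75.9]
ee_rot: [-0.003, 0.992, 0.125, -0.001]
contact_force: [-3.0, 0.9, 7.1]
opening: -0.3
```

>>> drive_tool(
  motion=[
    [0, 0, 0, 0, 0, 1.5, 0],
  ],
)

```text
time_s: 8.85
position: [569.3, -242.1, 75.4]
ee_rot: [-0.002, 0.992, 0.125, -0.001]
contact_force: [-1.3, -0.4, 4.2]
opening: -0.3
```

>>> drive_tool(
  motion=[
    [0, 0, 0, 0, 0, 1.5, 0],
  ],
)

```text
time_s: 8.95
position: [569.5, -242.2, 74.3]
ee_rot: [-0.002, 0.992, 0.125, -0.0]
contact_force: [0.4, -0.9, -0.7]
opening: 0.0
```

>>> drive_tool(
  motion=[
    [0, 0, 0, 0, 0, 1, 0],
  ],
)

```text
time_s: 9.05
position: [569.6, -242.2, 74.2]
ee_rot: [-0.002, 0.992, 0.125, -0.0]
contact_force: [-2.6, 0.7, 9.3]
opening: 0.2
```

>>> drive_tool(
  motion=[
    [0, 0, 0, 0, 0, 1.5, 0],
  ],
)

```text
time_s: 9.15
position: [569.6, -242.2, 74.1]
ee_rot: [-0.002, 0.992, 0.125, -0.001]
contact_force: [-4.4, 1.7, 13.0]
opening: 0.0
```

>>> drive_tool(
  motion=[
    [0, 0, 0, 0, 0, 1.5, 0],
  ],
)

```text
time_s: 9.25
position: [569.6, -242.2, 74.2]
ee_rot: [-0.002, 0.992, 0.125, -0.001]
contact_force: [-4.2, 0.8, 10.7]
opening: -0.4
```

>>> drive_tool(
  motion=[
    [0, 0, 0, 0, 0, -8, 0],
    [0, 0, 0, 0, 0, -15, 0],
    [0, 0, 0, -10, 0, -30, 0],
    [0, 0, 0, -20, -10, -30, 0],
    [0, 0, 0, -30, -15, -10, 0],
    [0, 0, 0, 0, 0, 0, 0],
    [0, 0, 0, 0, 0, 0, 0],
  ],
)

```text
time_s: 9.95
position: [505.6, -233.2, 173.2]
ee_rot: [-0.001, 0.992, 0.126, 0.001]
contact_force: [0.4, 1.0, 1.1]
opening: -0.1
```

Run:
```python
from h import *
togo(568,-242.3,82)
im=cams.capture("wrist")[:,:,::-1]
t=cams.capture("top")[:,:,::-1]; s=cams.capture("side")[:,:,::-1]
o=np.zeros((600,800,3),np.uint8)
o[:360,:480]=cv2.resize(im,(480,360)); o[360:600,:380]=cv2.resize(t[140:260,235:425],(380,240)); 
o[:400,480:800]=cv2.convertScaleAbs(cv2.resize(s[180:305,245:345],(320,400),interpolation=2),alpha=1.5,beta=20)
cv2.imwrite("pics/end.png",o)
```

```text
9.95 [ 505.6 -233.2  173.2] [0.4 1.  1.1] turn [-0.1  -0.15  0.35] shift [58.  24.5 91.4]
```

View pics/end.png

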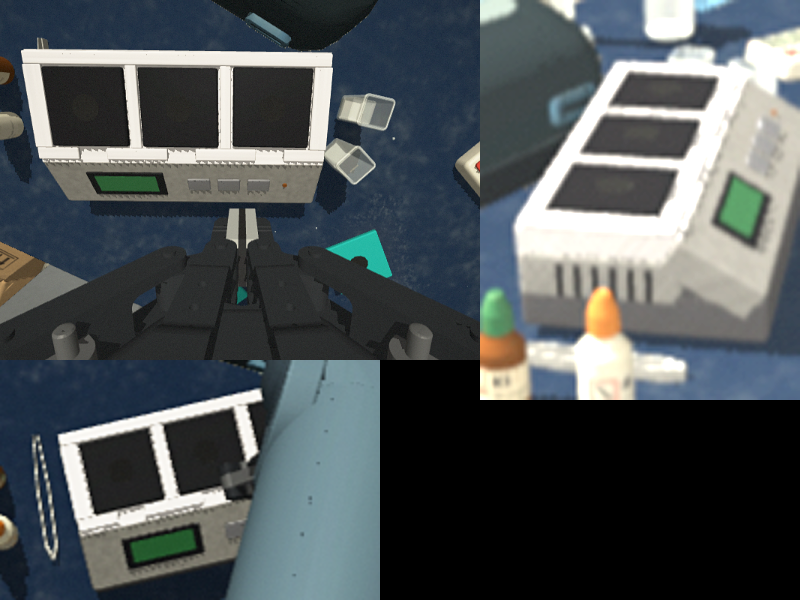

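All three lids look level and alike: wrist view at about (85,107), (178,107) and (272,107). The cells, bottles and forceps stand where they were, and the gripper is clear.

```bash
python3 -c "
from workcell import env
print(env.state()['contact_force']); print(env.sign_off())"
```

```text
[-0.26584659  0.51491305 -0.55082289]
the job is handed in; nothing more can be done
None
```

I pressed the lids left, middle, right with the shut fingertips. The right lid was the loose one, and it is now clicked home.

- **Left and middle lids:** both were firm at z ≈ 74.1–74.2 mm under 6–12 N, the height given for a seated lid.
- **Right lid:** it first met the fingers about 3.5 mm high, at z = 77.7 mm. Pressed in the middle, it went down in stages under up to about 8 N. It then held firm at z = 74.1–74.2 mm under 9–13 N, the same height as the other two.

The last wrist and side pictures show all three lids level and the glassware, bottles and forceps where they were. The arm blocked the right lid in the last top view. I did not press its left and right sides separately; I took it as seated on both sides from the height at its centre.

I handed the job in at about 10 s with the gripper touching nothing. No checks failed; the top and wrist cameras placed the lids within about 3 mm of each other.

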